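# Make up the lens-cleaning kit

## Robot

A 6-joint arm with a two-finger parallel gripper is mounted at the origin on a cart in front of the work surface, level with it; the furniture and walls round the work are solid. World frame = base frame: x ahead of the robot, y to its left, z up, the work surface at z = 0. Lengths are in m, angles in rad, forces in N, time in s.
With the tool pointing down it reaches from about 0.225 to 0.875 m from the base axis. Payload 3.4 kg.
Tool frame: the origin (TCP) lies on the centre line of the jaws, within the pads' length; the fingertips stand 17 mm ahead of it and the grasp point (between the pads) lies 2 mm behind it (nose_length is the distance from the TCP to the fingertips, in m); z points along the fingers, y is the line along which they close (so a half turn about z gives the same grasp; the last joint's range is limited). The gripper opens to 85 mm and grips with 20 to 120 N. Pads are 22 mm wide; open, the fingers measure 114 mm over their backs; the gripper's body (76 mm by 85 mm) begins 54 mm behind the grasp point. The pads swing forward as they close: fully open they stand 13 mm farther back than shut.
Start: joints at [1.065, 0.276, 1.505, -0, 1.361, -0.121], TCP at [0.216, 0.533, 0.248] pointing down, gripper open.
Joint ranges: [-2.89, 2.89], [-0.75, 2.08], [0.22, 2.7], [-1.18, 4.32], [0.11, 2.71], [-2.7, 2.7]. Speed limits (rad/s): [2.57, 2.57, 3.14, 3.14, 3.14, 3.14].

## Interface

Orientations are given as a unit quaternion [w, x, y, z].
In Python, from rig import get_state, get_image, sign_off, find_in, place_of, nose_length gives the robot as it stands.
- The arm moves only by the tool apply_moves, never from a script. Its argument "deltas" is one flat list of numbers, 5 for each row, row after row: the finger opening in mm, from 0 to 85.4, then the shift along the tool's x, y, z in mm, then the turn about the tool's z in degrees. A call has 1 to 12 rows; each row is the pose to reach, as a shift and turn from the pose commanded when the call began, along the tool's axes at that moment; what a row does not reach only later rows make up. A row lasts 1/12 s, in which the tool goes at most 41.7 mm and 7.16 degrees, less where a joint would pass 70% of its speed; a pose out of reach is approached as far as the arm can. A call with a gripper value outside its range is refused whole. The fingers move at their own pace and stop on an object; "squeeze" is the grip in N (left out, the last holds). Time passes only in rows, so rows that repeat a pose let the fingers close. It gives the time, the measured TCP pose, the force, the opening and the grip force at its end, in the units of the state.
- get_state(): the state, without advancing time (a new reading comes with each control period).
- get_image(name): name is "scene" or "top"; returns a dict with "frame" (480x640x3 uint8, red, green, blue), "K" (3x3 intrinsics, pixels), "k1" (the pictures are not rectified: a ray, as slopes to the right and down, at radius r is drawn at 1 + k1 r^2 times it, then the intrinsics apply), "position" and "orientation" of the camera in the world. Camera axes: x right, y down, z forward; pixel columns grow to the right and rows downward; lengths in m; the calibration is good to about 2 mm. A picture is of the moment at which its call begins. There is no depth.
- sign_off(): hands the job in; it is judged then, once.
Trained networks look in a picture, given as the dict that the camera call returned (one of the last four; its "shot" number tells which), for a name from the list of things; names that differ only in an ending like _2 or _b are one class to them, and where a whole thing is asked for, a point or a joint stands for the part that bears it (a point fixed in the world has none). Each returns a list of dicts, best first, with "score" (0 to 1); they miss things now and then, are a little off and sometimes report something else, mostly with a low value. They report only what shows in the picture. A call takes as long as a camera call. They do not tell look-alikes from the thing itself.
- find_in(query, picture): "point" ([column, row] in pixels, amid what is visible of it).
- place_of(query, picture): "point" ([column, row] in pixels: a listed point, or the origin of a listed thing).
The state is a dict: "clock": time; "qpos": joint angles; "qd": joint speeds; "effort": joint torques, N m; "position": TCP position; "ee_rot": TCP orientation; "contact_force": force on the tool from outside, world axes, zero at the start; "moment": the same for the moment, N m; "width": finger opening in m; "gripper_force": force on a finger pad.
Only numpy, scipy, OpenCV 4.12 (cv2) and the standard library are available. Lean on these libraries where they do the work, as an engineer would, in place of code of your own. Each camera call takes 0.05 s, during which the arm holds its last target. There are 200 camera calls.

## Task

Make up the lens-cleaning kit in the white tray: stand the lens barrel in the large round pocket, the eye loupe in the small round pocket and the jar of swabs in the square pocket. Last of all, lay the lens brush across the two notched rests, so that it bridges the gap above the loupe. The extension ring, the dust cap and the screwdriver do not belong to the kit: leave them where they lie.

Things in the scene. Friction and masses are not known exactly. Their poses are not given: they have to be found in the camera images.
- barrel: black lens barrel standing upright on the bench, round, 53 mm across and 34 mm high, dark glass on top; 0.04 kg. Origin: centre of its underside, z up. Grasp across its diameter at any yaw.
- eye_loupe: black eye loupe standing upright on its wide end, a small round cup 36 mm across and 36 mm high with a slight waist; 0.03 kg. Origin: centre of its underside, z up. Grasp across its diameter at any yaw.
- swabs: clear acrylic jar of white cotton swabs standing upright, round, 58 mm across; its wall is 70 mm high and the swabs stick out to 84 mm; 0.09 kg. Origin: centre of its underside, z up. Grasp across the diameter of the wall at any yaw. (Beyond the work, more than 0.6 m ahead of the robot, a lamp head hangs half a metre above the bench: keep the wrist clear of it.)
- brush: flat lens brush, brown wooden handle, pale bristles, lying along its y axis, 138 mm long: handle 16 mm wide, 6 mm thick from y = -26 to +69 mm; ferrule 18 x 8 mm from y = -43 to -26 mm; soft bristles to y = -69 mm that carry no weight; 0.02 kg. Origin: mid length, underside, z up. Grasp across the handle near y = +10 mm.
- nest_large: grey fixed nest with the large round pocket, for the barrel: plate 102 (x) x 94 (y) mm, round rim 71 mm inside, centred. Origin: centre of its underside, 4 mm above the bench, z up. Pocket floor 3 mm, rim top 14 mm above the origin. The three nests lie in any order side by side (97 mm apart along y, turned alike) in one fixed white tray (114 x 302 mm, walls 18 mm high).
- nest_small: grey fixed nest with the small round pocket (54 mm inside), for the loupe, between two rests for the brush. Origin: centre of its underside, 4 mm above the bench, z up. Pocket floor 3 mm, rim top 14 mm above it. Rests: uprights 7 mm thick at x = -34 and +34 mm, each with a notch 36 mm wide centred on y = 0, notch floor at 50 mm, horns to 58 mm. Brush lies along x, bristles either way, its origin 0 to 20 mm to the bristle side of centre.
- nest_square: grey fixed nest with the square pocket, for the swab jar: plate 102 (x) x 94 (y) mm, pocket 76 x 76 mm inside, centred. Origin: centre of its underside, 4 mm above the bench, z up. Pocket floor 6.5 mm, rim top 14 mm above the origin.
- ext_ring: look-alike, not part of the kit: black extension ring, 53 mm across but only 14 mm high and open right through (42 mm bore). Origin: centre of its underside. Leave it alone.
- cap: look-alike, not part of the kit: flat black dust cap lying closed side up, a plain disc 52 mm across and only 8 mm high. Origin: centre of its top, z down. Leave it alone.
- driver: look-alike, not part of the kit: small screwdriver 150 mm long with a 16 mm yellow ribbed handle on its +y half and a thin steel shank. Origin: at mid length, underside. Leave it alone.
Things that resemble listed ones, but are neither listed nor needed, are in the scene too. What is shaped like the barrel but turquoise is not meant.

How it is judged:
By the outcome, as a careful person would: the job done as asked, in the order asked, and still so for the second after the job is handed in, with the robot touching nothing.
It also fails if it takes over 106 s, if anything falls off the work surface, if the arm or the gripper's body presses on something with over 40 N, if the wrist force passes 120 N, or if a joint passes its speed limit or range.

## Working session

There is one attempt and no reset: what is moved stays moved. The work goes in short steps, Python scripts to look and compute and a tool call to move; the robot and the scene stay as the last step left them, time stands still between calls to the robot, and variables do not carry over. Pictures are saved under pics/ and viewed, at most 14 in all, crops included, and the job is handed in when it is done.

Besides the shell and the picture viewer there is one more tool, called after ">>>" as name(argument=value, ...) on one line, values as JSON. apply_moves: Moves the arm, as the interface text tells. Its arguments: {"type":"object","properties":{"deltas":{"type":"array"},"squeeze":{"type":"number"}},"required":["deltas"]}

```bash
mkdir -p pics
cat > h.py <<'E'
import numpy as np, cv2, sys
sys.path.insert(0,'.')
from rig import *
from scipy.spatial.transform import Rotation as R
def rot(q): return R.from_quat([q[1],q[2],q[3],q[0]])
def ray(im,p):
    K=np.array(im['K']);d=np.array([im['k1'],0,0,0,0],float)
    u=cv2.undistortPoints(np.array([[p]],float),K,d)[0,0]
    return rot(im['orientation']).apply([u[0],u[1],1.])
def at(im,p,z):
    r=ray(im,p);c=np.array(im['position']);return c+r*(z-c[2])/r[2]
def proj(im,X):
    q=rot(im['orientation']).inv();X=np.atleast_2d(X)
    c=q.apply(X-np.array(im['position']))
    return cv2.projectPoints(c,np.zeros(3),np.zeros(3),np.array(im['K'],float),np.array([im['k1'],0,0,0,0],float))[0][:,0]
def save(im,n,crop=None,s=1):
    f=im['frame'][:,:,::-1]
    if crop: x0,y0,x1,y1=crop; f=f[y0:y1,x0:x1]
    cv2.imwrite('pics/'+n+'.png',cv2.resize(f,None,fx=s,fy=s,interpolation=cv2.INTER_CUBIC))
E
python3 - <<'E'
from h import *
s=get_state();print(s['position'],s['ee_rot'],nose_length if not callable(nose_length) else nose_length())
for n in('scene','top'):
    im=get_image(n);save(im,n+'1');print(n,im['position'],im['orientation'],im['K'],im['k1'])
    for q in ['barrel','eye_loupe','swabs','brush','nest_large','nest_small','nest_square','ext_ring','cap','driver']:
        o=[(np.round(d['point']).astype(int).tolist(),round(d['score'],2),np.round(at(im,d['point'],0.004 if 'nest' in q else 0)[:2],3).tolist()) for d in place_of(q,im)[:4]];print(q,o)
E
```

```text
[0.21559987 0.53251489 0.24745643] [-2.79065702e-04  1.91207987e-01  9.81549134e-01 -8.52188856e-04] 0.017
scene [-0.54020092  0.52697716  1.37623764] [ 0.1801511  -0.48288217  0.80809253 -0.28523124] [[597.3604679    0.         314.57798981]
 [  0.         597.3604679  244.45954517]
 [  0.           0.           1.        ]] -0.09320094039958347
barrel [([391, 215], 0.6, [0.461, -0.25]), ([394, 256], 0.52, [0.318, -0.167])]
eye_loupe [([399, 233], 0.67, [0.385, -0.23])]
swabs [([422, 196], 0.73, [0.48, -0.38])]
brush [([178, 298], 0.56, [0.484, 0.444])]
nest_large [([281, 253], 0.88, [0.486, 0.118])]
nest_small [([311, 233], 0.77, [0.513, 0.005])]
nest_square [([253, 263], 0.9, [0.492, 0.206])]
ext_ring []
cap [([432, 219], 0.72, [0.386, -0.352])]
driver [([202, 292], 0.4, [0.468, 0.377])]
top [0.24031653 0.03408954 1.17858169] [ 0.05137361 -0.69580007  0.71431112 -0.0546136 ] [[510.69692639   0.         319.34132423]
 [  0.         510.69692639 237.77236876]
 [  0.           0.           1.        ]] 0.04130852613167121
barrel [([398, 278], 0.77, [0.32, -0.154]), ([440, 213], 0.7, [0.47, -0.257]), ([490, 213], 0.22, [0.467, -0.375])]
eye_loupe [([434, 250], 0.64, [0.384, -0.24])]
swabs [([490, 214], 0.58, [0.463, -0.376]), ([170, 221], 0.32, [0.467, 0.375])]
brush [([141, 219], 0.89, [0.474, 0.441])]
nest_large [([282, 208], 0.62, [0.491, 0.112])]
nest_small [([325, 202], 0.58, [0.503, 0.011])]
nest_square [([243, 209], 0.96, [0.492, 0.204]), ([440, 214], 0.17, [0.467, -0.258])]
ext_ring [([395, 212], 0.59, [0.476, -0.153])]
cap [([481, 250], 0.58, [0.38, -0.348])]
driver [([168, 220], 0.67, [0.47, 0.378]), ([281, 207], 0.62, [0.495, 0.115])]
```

View pics/scene1.png

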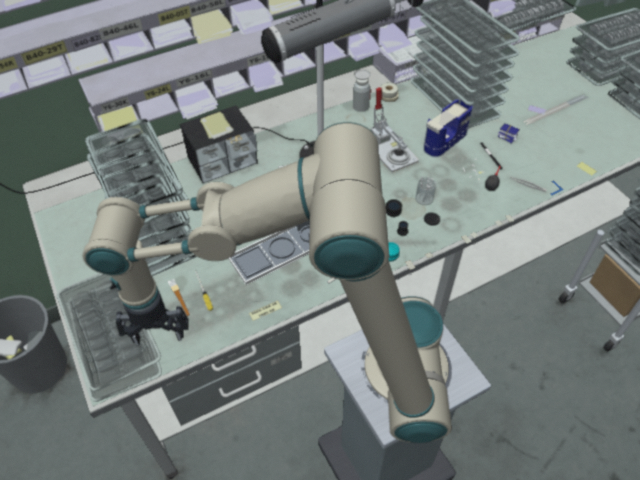

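View pics/top1.png

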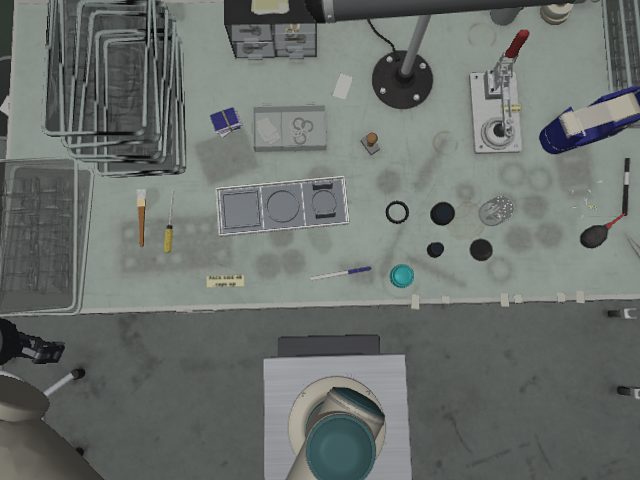

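Top view: black discs at (442,213) and (481,250), ring at (397,212), turquoise barrel (402,275), loupe (435,249), jar (495,210), brush (141,218), driver (168,225). The tray has square, large and small pockets from left to right: (241,210), (283,206), (324,202). The barrel could be confused with (481,250), the cap, (397,212), the ring, or (402,275), turquoise. I choose (442,213) and will check it in a crop.

Run:
```python
from h import *
im=get_image('top')
a=im['frame'][190:290,380:530,::-1];b=im['frame'][170:250,205:355,::-1]
c=im['frame'][185:265,120:200,::-1]
r=lambda f,s:cv2.resize(f,None,fx=s,fy=s,interpolation=cv2.INTER_CUBIC)
cv2.imwrite('pics/c1.png',np.vstack([r(a,3.5),r(b,3.5)])[:,:])
s=get_image('scene');cv2.imwrite('pics/c2.png',np.hstack([r(s['frame'][170:270,375:465,::-1],5),r(c,6.25)[:500,:350]]))
# pocket/objects by segmentation: dark blobs
g=cv2.cvtColor(im['frame'],cv2.COLOR_RGB2GRAY)
n,l,st,ce=cv2.connectedComponentsWithStats((g[185:295,380:530]<70).astype(np.uint8))
for i in range(1,n):
    if st[i,4]>60: print(st[i],ce[i]+[380,185],[np.round(at(im,ce[i]+[380,185],z)[:2],4).tolist() for z in(0.008,0.034)])
```

```text
[  6  16  23  23 177] [396.79661017 211.98305085] [[0.4733, -0.156], [0.4682, -0.1518]]
[ 50  17  25  23 442] [442.07692308 213.3280543 ] [[0.4673, -0.2611], [0.4623, -0.2546]]
[ 90  54  22  22 376] [480.67819149 249.57446809] [[0.38, -0.3443], [0.3769, -0.3359]]
[ 47  58  17  15 197] [434.94416244 249.36548223] [[0.3832, -0.2395], [0.38, -0.2334]]
```

View pics/c1.png

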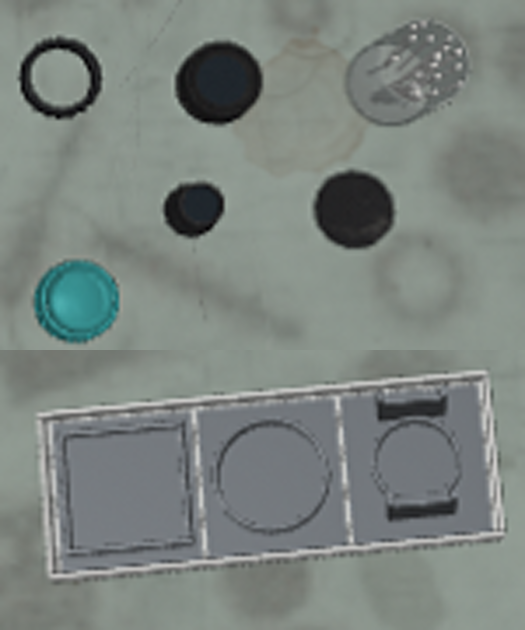

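View pics/c2.png

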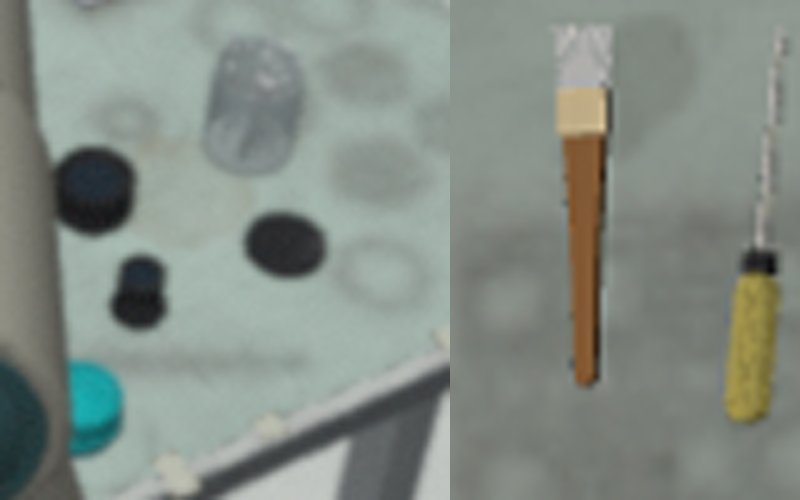

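Confirmed: the tall one with dark glass, top (442,213), is the barrel. (481,250) is the flat cap, (435,249) the loupe, (490,214) the jar base, and the brush's bristles point to +x. The tray corners are clear.

```bash
cat >> h.py <<'E'
def go(x,y,z,yaw=None):
    "delta rows from measured pose; yaw=direction (rad) of tool y axis in world"
    s=get_state();q=rot(s['ee_rot']);d=q.inv().apply(np.array([x,y,z])-s['position'])*1e3
    t=0
    if yaw is not None:
        v=q.inv().apply([np.cos(yaw),np.sin(yaw),0]);t=np.degrees(np.arctan2(-v[0],v[1]));t=(t+90)%180-90
    print('delta',np.round(d,1),'turn',round(t,1))
E
python3 - <<'E'
from h import *
im=get_image('top')
f=lambda u,v:[u/3.5+205,(v-350)/3.5+170]
C=[at(im,f(*p),0.018)[:2] for p in[(40,414),(488,372),(503,533),(52,577)]]
c=np.mean(C,0);e=(C[0]+C[3]-C[1]-C[2])/2;L=np.linalg.norm(e);e/=L
print('tray',c,L,np.linalg.norm(C[0]-C[3]),'yaw y',np.degrees(np.arctan2(e[1],e[0])))
for k in(-1,0,1):print(k,c+k*.097*e)
for n,p,z in(('pocketL',(273,477),.018),('pockS',(417,465),.018),('sq',(128,488),.018)):print(n,at(im,f(*p),z)[:2])
a=at(im,[141.9,246.6],.003);b=at(im,[141.3,189],.003);print('brush',a,b,(a+b)/2,np.linalg.norm(a-b))
print(np.degrees(np.arctan2(*(b-a)[[1,0]])))
go(.467,-.258,.15,np.arctan2(e[1],e[0]))
E
```

```text
tray [0.4940836  0.10970029] 0.29860277099100474 0.1102195666512109 yaw y 94.1239556769958
-1 [0.50105931 0.01295144]
0 [0.4940836  0.10970029]
1 [0.4871079  0.20644914]
pocketL [0.4916801  0.10870831]
pockS [0.49734732 0.01311014]
sq [0.48668168 0.20459769]
brush [0.40800672 0.43635869 0.003     ] [0.54457016 0.44103855 0.003     ] [0.47628844 0.43869862 0.003     ] 0.1366436064598943
1.962687461715124
delta [-529.7 -638.9   98.3] turn -26.2
```

>>> apply_moves(deltas=[85, -530, -639, 98, -26, 85, -530, -639, 98, -26, 85, -530, -639, 98, -26, 85, -530, -639, 98, -26, 85, -530, -639, 98, -26, 85, -530, -639, 98, -26, 85, -530, -639, 98, -26, 85, -530, -639, 98, -26, 85, -530, -639, 98, -26, 85, -530, -639, 98, -26, 85, -530, -639, 98, -26, 85, -530, -639, 98, -26], squeeze=40)

```text
clock: 2.25
position: [0.3656, 0.0607, 0.1903]
ee_rot: [0.001, -0.035, 0.999, 0.0]
contact_force: [0.5, 0.6, -0.3]
width: 0.0851
gripper_force: 0.0
```

```bash
python3 -c "
from h import *
go(.466,-.258,.15,np.radians(94))"
```

```text
delta [ -78.1 -324.8   40.3] turn -0.0
```

>>> apply_moves(deltas=[75, -78, -325, 40, 0, 75, -78, -325, 40, 0, 75, -78, -325, 40, 0, 75, -78, -325, 40, 0, 75, -78, -325, 40, 0, 75, -78, -325, 40, 0, 75, -78, -325, 40, 0, 75, -78, -325, 40, 0, 75, -78, -325, 40, 0, 75, -78, -325, 40, 0, 75, -78, -325, 40, 0])

```text
clock: 3.17
position: [0.465, -0.2559, 0.1496]
ee_rot: [-0.001, -0.034, 0.999, 0.001]
contact_force: [0.1, 0.6, 0.9]
width: 0.075
gripper_force: 0.0
```

```bash
python3 -c "
from h import *
go(.466,-.258,.030,np.radians(94))
im=get_image('scene');save(im,'s2',(350,130,480,270),4)"
```

```text
delta [ -1.   -2.4 119.6] turn -0.1
```

View pics/s2.png

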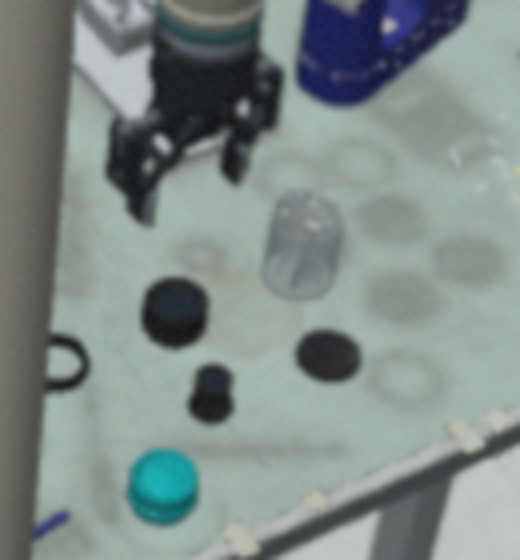

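The gripper is above the barrel at crop (175,312), with the jar at (305,245) clear to the side. Descending.

>>> apply_moves(deltas=[75, -1, -2, 40, 0, 75, -1, -2, 80, 0, 75, -1, -2, 105, 0, 75, -1, -2, 120, 0, 75, -1, -2, 120, 0, 45, -1, -2, 120, 0, 45, -1, -2, 120, 0, 45, -1, -2, 120, 0, 45, -1, -2, 120, 0, 45, -1, -2, 120, 0, 45, -1, -2, 120, 0], squeeze=40)

```text
clock: 4.13
position: [0.4678, -0.2584, 0.032]
ee_rot: [0.001, -0.034, 0.999, -0.001]
contact_force: [-0.8, 2.3, 6.6]
width: 0.0492
gripper_force: 41.8
```

>>> apply_moves(deltas=[45, 0, 0, -20, 0, 45, 0, 0, -60, 0, 45, 0, 0, -90, 0, 45, 0, 0, -90, 0, 45, 0, 0, -90, 0])

```text
clock: 4.55
position: [0.4681, -0.2592, 0.1227]
ee_rot: [0.003, -0.035, 0.999, -0.002]
contact_force: [-0.2, 0.2, -1.4]
width: 0.049
gripper_force: 41.7
```

```bash
python3 -c "
from h import *
print(get_state()['contact_force'],get_state()['width'])
im=get_image('scene');save(im,'s3',(360,150,460,250),5)"
```

```text
[-0.21967791  0.24165444 -1.39071343] 0.049003342961822974
```

View pics/s3.png

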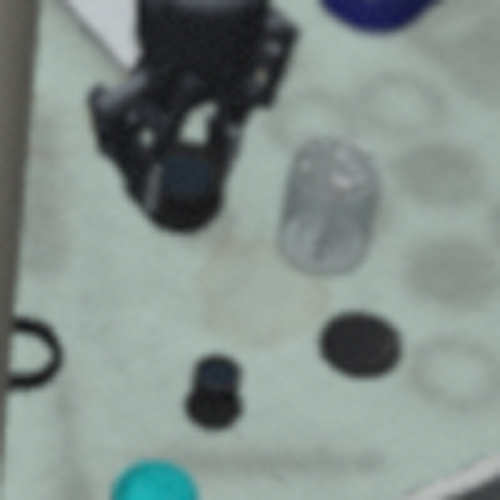

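The barrel is held at crop (185,195). I'll compute its offset from the TCP, then the transfer.

```bash
python3 -c "
from h import *
im=get_image('scene');s=get_state()
f=im['frame'][150:250,360:460];g=f.max(2)
print(at(im,[397,187.5],.1227-.030+.034), s['position'])
print(proj(im,[s['position']+[0,0,.004]]), 'expected top centre px')
im=get_image('top');print([(np.round(d['point']),d['score'],at(im,d['point'],.093)) for d in place_of('barrel',im)])
go(.493,.109,.123,np.radians(94))"
```

```text
[ 0.45153485 -0.25135324  0.1267    ] [ 0.46619022 -0.25777151  0.11979357]
[[396.02570436 184.36625646]] expected top centre px
[(array([401., 279.]), 0.37, array([ 0.3113857 , -0.14354224,  0.093     ]))]
delta [-52.4 363.8  -3.7] turn -0.0
```

>>> apply_moves(deltas=[45, -52, 364, -4, 0, 45, -52, 364, -4, 0, 45, -52, 364, -4, 0, 45, -52, 364, -4, 0, 45, -52, 364, -4, 0, 45, -52, 364, -4, 0, 45, -52, 364, -4, 0, 45, -52, 364, -4, 0, 45, -52, 364, -4, 0, 45, -52, 364, -4, 0, 45, -52, 364, -4, 0, 45, -52, 364, -4, 0])

```text
clock: 5.75
position: [0.4927, 0.1081, 0.123]
ee_rot: [-0.001, -0.035, 0.999, -0.0]
contact_force: [0.0, 0.5, -0.2]
width: 0.0494
gripper_force: 41.8
```

```bash
python3 -c "
from h import *
go(.493,.109,.0405,np.radians(94))
im=get_image('scene');save(im,'s4',(220,190,350,290),5)
"
```

```text
delta [-0.5  0.9 82.5] turn 0.0
```

View pics/s4.png

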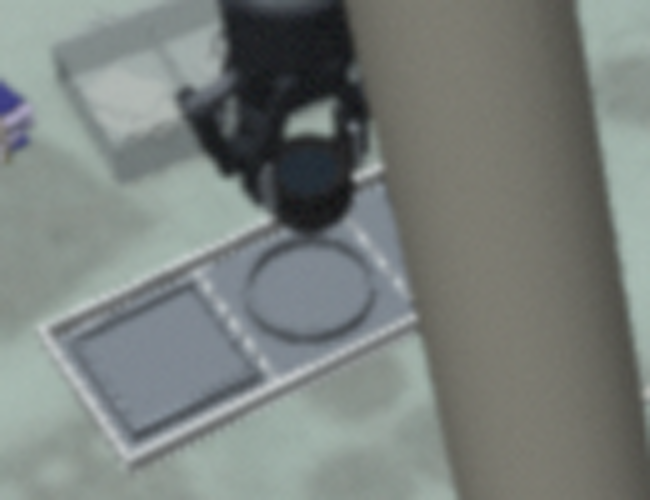

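The barrel is over the tray at crop (312,180), and the pocket rim is centred at (310,290).

```bash
python3 -c "
from h import *
im=get_image('scene')
print(at(im,[282,248],.018),at(im,[253,262.4],.018),at(im,[282.4,224],.127))"
```

```text
[0.49023702 0.11243147 0.018     ] [0.48232015 0.20934732 0.018     ] [0.48464909 0.1069094  0.127     ]
```

>>> apply_moves(deltas=[45, -1, 2, 30, 0, 45, -1, 2, 60, 0, 45, -1, 2, 75, 0, 45, -1, 2, 81, 0, 45, -1, 2, 81, 0, 45, -1, 2, 82, 0])

```text
clock: 6.35
position: [0.4951, 0.1097, 0.0425]
ee_rot: [0.0, -0.034, 0.999, 0.0]
contact_force: [-0.3, -0.9, 0.0]
width: 0.0492
gripper_force: 41.8
```

>>> apply_moves(deltas=[45, 0, 0, 1, 0, 45, 0, 0, 2, 0, 45, 0, 0, 2, 0, 45, 0, 0, 2, 0])

```text
clock: 6.68
position: [0.4948, 0.1107, 0.0407]
ee_rot: [0.001, -0.035, 0.999, 0.0]
contact_force: [-0.5, -0.1, 0.4]
width: 0.0491
gripper_force: 41.8
```

>>> apply_moves(deltas=[45, 0, 0, 1, 0, 45, 0, 0, 1, 0, 60, 0, 0, 1, 0, 64, 0, 0, 1, 0, 68, 0, 0, 1, 0, 68, 0, 0, -20, 0, 68, 0, 0, -60, 0, 68, 0, 0, -90, 0, 68, 0, 0, -90, 0])

```text
clock: 7.43
position: [0.4986, 0.111, 0.1358]
ee_rot: [0.006, -0.035, 0.999, 0.0]
contact_force: [1.5, -0.2, 0.8]
width: 0.0678
gripper_force: 0.0
```

```bash
python3 -c "
from h import *
go(.384,-.237,.13,np.radians(94))
"
```

```text
delta [ 138.4 -339.3    4. ] turn -0.0
```

>>> apply_moves(deltas=[60, 138, -339, 4, 0, 60, 138, -339, 4, 0, 60, 138, -339, 4, 0, 60, 138, -339, 4, 0, 60, 138, -339, 4, 0, 60, 138, -339, 4, 0, 60, 138, -339, 4, 0, 60, 138, -339, 4, 0, 60, 138, -339, 4, 0, 60, 138, -339, 4, 0, 60, 138, -339, 4, 0, 60, 138, -339, 4, 0])

```text
clock: 8.43
position: [0.3797, -0.2365, 0.1256]
ee_rot: [-0.0, -0.034, 0.999, 0.001]
contact_force: [-1.5, 0.1, 0.4]
width: 0.0604
gripper_force: 0.0
```

```bash
python3 -c "
from h import *
im=get_image('top');save(im,'t5',(210,170,350,245),5)
im=get_image('scene')
g=im['frame'][180:280,375:465].max(2);n,l,st,ce=cv2.connectedComponentsWithStats((g<75).astype(np.uint8))
for i in range(1,n):
    if st[i,4]>60:p=ce[i]+[375,180];print(st[i],p,at(im,p,.018))
go(.384,-.237,.030,np.radians(94))
"
```

```text
[ 13   0  42  32 643] [407.16018663 191.1726283 ] [ 0.50852732 -0.33844118  0.018     ]
[ 50  33  14  12 135] [431.55555556 218.65925926] [ 0.37481052 -0.33868845  0.018     ]
[ 23  42  10  13 105] [402.5047619  228.37142857] [ 0.38453993 -0.23911466  0.018     ]
[ 37  65  53  26 125] [440.752 256.096] [ 0.24210609 -0.27798775  0.018     ]
delta [-3.8 -1.7 95.8] turn 0.0
```

View pics/t5.png

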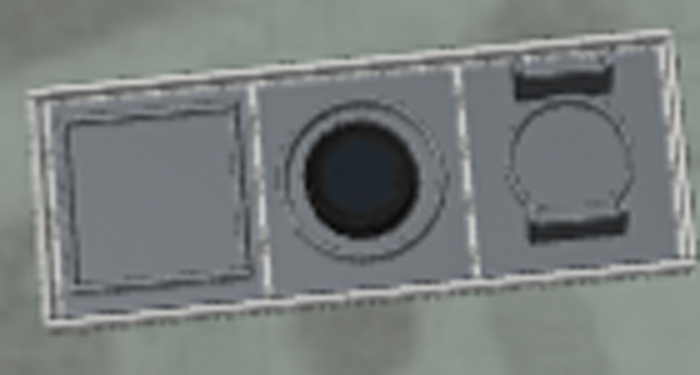

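The barrel stands in the large pocket at crop (362,180), well centred. Loupe next.

>>> apply_moves(deltas=[60, -4, -2, 35, 0, 60, -4, -2, 70, 0, 60, -4, -2, 90, 0, 60, -4, -2, 97, 0, 60, -4, -2, 97, 0, 25, -4, -2, 97, 0, 25, -4, -2, 97, 0, 25, -4, -2, 97, 0, 25, -4, -2, 97, 0, 25, -4, -2, 97, 0, 25, -4, -2, 97, 0], squeeze=30)

```text
clock: 9.45
position: [0.3854, -0.2394, 0.0306]
ee_rot: [0.002, -0.034, 0.999, -0.001]
contact_force: [0.8, 1.3, 7.6]
width: 0.031
gripper_force: 30.0
```

>>> apply_moves(deltas=[25, 0, 0, -20, 0, 25, 0, 0, -60, 0, 25, 0, 0, -110, 0, 25, 0, 0, -110, 0, 25, 0, 0, -110, 0, 25, 0, 0, -110, 0])

```text
clock: 9.95
position: [0.3841, -0.2389, 0.1395]
ee_rot: [0.001, -0.034, 0.999, -0.001]
contact_force: [0.8, 0.3, -1.3]
width: 0.0304
gripper_force: 30.0
```

```bash
python3 -c "
from h import *
im=get_image('scene');save(im,'s6',(350,150,450,250),5)
s=get_state();print(s['position'],s['width'],s['contact_force'],proj(im,[s['position']+[0,0,.006],s['position']-[0,0,.03]]))
go(.498,.013,.14,np.radians(94))
"
```

```text
[ 0.38341279 -0.23824405  0.13833928] 0.030820282104977646 [-0.86657902 -0.1664958  -0.89511302] [[406.77097979 199.62670585]
 [405.50033796 208.24826819]]
delta [-131.6  242.8   -1.5] turn -0.1
```

View pics/s6.png

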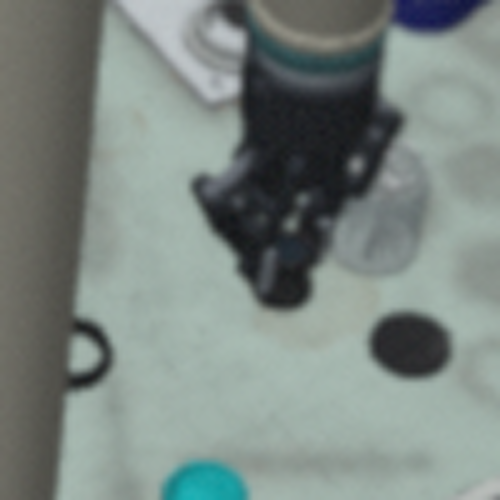

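The loupe is held at crop (283,270), right where expected.

>>> apply_moves(deltas=[25, -132, 244, -2, 0, 25, -132, 244, -2, 0, 25, -132, 244, -2, 0, 25, -132, 244, -2, 0, 25, -132, 244, -2, 0, 25, -132, 244, -2, 0, 25, -132, 244, -2, 0, 25, -132, 244, -2, 0, 25, -132, 244, -2, 0, 25, -132, 244, -2, 0])

```text
clock: 10.83
position: [0.4976, 0.0135, 0.1393]
ee_rot: [-0.002, -0.035, 0.999, 0.0]
contact_force: [-0.4, 0.6, -0.4]
width: 0.0306
gripper_force: 30.0
```

```bash
python3 -c "
from h import *
im=get_image('top')
p=[(572/5+210,160/5+170)]
print(at(im,p[0],.018))
print([(d['point'],round(d['score'],2),at(im,d['point'],.004)) for d in place_of('nest_small',im)])
go(.498,.014,.039,np.radians(94))
"
```

```text
[0.49936469 0.01245656 0.018     ]
[([325.9, 202.3], 0.63, array([0.50167794, 0.00869121, 0.004     ]))]
delta [ -0.4   1.3 101. ] turn -0.1
```

>>> apply_moves(deltas=[25, -1, 0, 35, 0, 25, -1, 0, 70, 0, 25, -1, 0, 90, 0, 25, -1, 0, 99, 0, 25, -1, 0, 101, 0, 25, -1, 0, 101, 0, 25, -1, 0, 101, 0])

```text
clock: 11.52
position: [0.5011, 0.0132, 0.0412]
ee_rot: [0.001, -0.034, 0.999, -0.0]
contact_force: [0.7, -0.5, -0.2]
width: 0.0307
gripper_force: 30.0
```

>>> apply_moves(deltas=[25, 1, 0, 1, 0, 25, 1, 0, 2, 0, 25, 1, 0, 3, 0, 25, 1, 0, 3, 0])

```text
clock: 11.85
position: [0.4995, 0.0137, 0.0376]
ee_rot: [0.001, -0.035, 0.999, -0.0]
contact_force: [-0.6, -0.4, 1.1]
width: 0.0305
gripper_force: 30.3
```

>>> apply_moves(deltas=[32, 0, 0, 0, 0, 36, 0, 0, 0, 0, 42, 0, 0, 0, 0, 46, 0, 0, 0, 0, 46, 0, 0, 0, 0, 46, 0, 0, -20, 0, 46, 0, 0, -60, 0, 46, 0, 0, -100, 0, 46, 0, 0, -120, 0, 46, 0, 0, -120, 0])

```text
clock: 12.68
position: [0.5025, 0.0134, 0.1621]
ee_rot: [0.005, -0.035, 0.999, -0.001]
contact_force: [0.1, -0.6, -0.7]
width: 0.0461
gripper_force: 0.0
```

```bash
python3 -c "
from h import *
go(.463,-.376,.17,np.radians(94))
"
```

```text
delta [  66.2 -385.7   -7.9] turn -0.0
```

>>> apply_moves(deltas=[82, 66, -386, -8, 0, 82, 66, -386, -8, 0, 82, 66, -386, -8, 0, 82, 66, -386, -8, 0, 82, 66, -386, -8, 0, 82, 66, -386, -8, 0, 82, 66, -386, -8, 0, 82, 66, -386, -8, 0, 82, 66, -386, -8, 0, 82, 66, -386, -8, 0, 82, 66, -386, -8, 0, 82, 66, -386, -8, 0])

```text
clock: 13.68
position: [0.4591, -0.3758, 0.1635]
ee_rot: [-0.001, -0.033, 0.999, 0.001]
contact_force: [0.7, 0.2, 0.2]
width: 0.0823
gripper_force: 0.0
```

```bash
python3 -c "
from h import *
im=get_image('top');a=im['frame'][170:245,210:350,::-1]
sc=get_image('scene');b=sc['frame'][150:240,370:470,::-1]
r=lambda f,s:cv2.resize(f,None,fx=s,fy=s,interpolation=cv2.INTER_CUBIC)
A=r(a,4);B=r(b,3.2);A=cv2.copyMakeBorder(A,0,0,0,max(0,B.shape[1]-A.shape[1]),0)
B=cv2.copyMakeBorder(B,0,0,0,A.shape[1]-B.shape[1],0)
cv2.imwrite('pics/c7.png',np.vstack([A,B]))
print([(d['point'],round(d['score'],2),at(sc,d['point'],0)) for d in place_of('swabs',sc)])
go(.463,-.376,.05,np.radians(94))
"
```

```text
[([421.1, 197.6], 0.89, array([ 0.47715335, -0.3730466 ,  0.        ]))]
delta [ -3.3  -2.6 114.4] turn 0.0
```

View pics/c7.png

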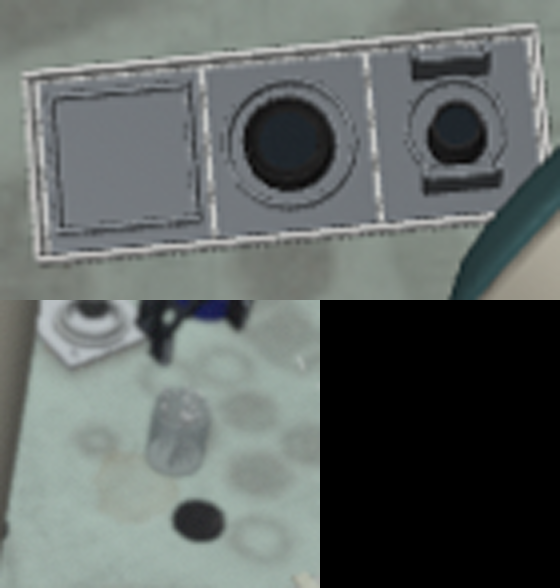

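The loupe stands in the small pocket at crop (457,132), and the jar is below the gripper at (178,435).

>>> apply_moves(deltas=[82, -7, -2, 35, 0, 82, -7, -2, 70, 0, 82, -7, -2, 100, 0, 82, -7, -2, 114, 0, 82, -7, -2, 114, 0, 82, -7, -2, 114, 0, 50, -7, -2, 114, 0, 50, -7, -2, 114, 0, 50, -7, -2, 114, 0, 50, -7, -2, 114, 0, 50, -7, -2, 114, 0, 50, -7, -2, 114, 0], squeeze=40)

```text
clock: 14.83
position: [0.4682, -0.3783, 0.0532]
ee_rot: [0.002, -0.034, 0.999, -0.001]
contact_force: [0.7, 1.9, 5.6]
width: 0.056
gripper_force: 43.3
```

>>> apply_moves(deltas=[50, 0, 0, -20, 0, 50, 0, 0, -60, 0, 50, 0, 0, -100, 0, 50, 0, 0, -120, 0, 50, 0, 0, -120, 0, 50, 0, 0, -120, 0])

```text
clock: 15.33
position: [0.4674, -0.378, 0.1729]
ee_rot: [0.001, -0.034, 0.999, -0.001]
contact_force: [0.3, 0.7, -1.1]
width: 0.0556
gripper_force: 43.1
```

```bash
python3 -c "
from h import *
sc=get_image('scene');s=get_state();print(s['position'],s['width'],s['contact_force'])
z=s['position'][2]-.05
print([(d['point'],round(d['score'],2),at(sc,d['point'],z)) for d in place_of('swabs',sc)])
im=get_image('top')
print([(d['point'],round(d['score'],2),at(im,d['point'],z)) for d in place_of('swabs',im)])
go(.485,.207,.17,np.radians(94))
"
```

```text
[ 0.46654894 -0.37716832  0.17104071] 0.05587008374094244 [-0.64554687  0.14428109 -0.97592927]
[([425.8, 169.2], 0.89, array([ 0.47979673, -0.37466018,  0.12104071])), ([283.6, 253.5], 0.19, array([0.39283823, 0.14845523, 0.12104071]))]
[([510.3, 203.6], 0.54, array([ 0.46236515, -0.37671061,  0.12104071]))]
delta [-59.1 580.9   0.7] turn -0.1
```

>>> apply_moves(deltas=[50, -30, 290, 0, 0, 50, -30, 290, 0, 0, 50, -30, 290, 0, 0, 50, -30, 290, 0, 0, 50, -30, 290, 0, 0, 50, -30, 290, 0, 0, 50, -30, 290, 0, 0, 50, -59, 581, 1, 0, 50, -59, 581, 1, 0, 50, -59, 581, 1, 0, 50, -59, 581, 1, 0, 50, -59, 581, 1, 0])

```text
clock: 16.53
position: [0.482, 0.1241, 0.1691]
ee_rot: [-0.001, -0.034, 0.999, -0.0]
contact_force: [1.0, 0.3, -0.1]
width: 0.056
gripper_force: 43.2
```

```bash
python3 -c "
from h import *
go(.485,.207,.17,np.radians(94))
"
```

```text
delta [-8.7 82.5 -1. ] turn -0.0
```

>>> apply_moves(deltas=[50, -9, 82, -1, 0, 50, -9, 82, -1, 0, 50, -9, 82, -1, 0, 50, -9, 82, -1, 0, 50, -9, 82, -1, 0])

```text
clock: 16.95
position: [0.4857, 0.2043, 0.17]
ee_rot: [-0.001, -0.035, 0.999, -0.001]
contact_force: [-0.2, 0.1, -0.6]
width: 0.056
gripper_force: 43.2
```

```bash
python3 -c "
from h import *
sc=get_image('scene');save(sc,'s8',(210,170,310,290),5)
go(.485,.207,.065,np.radians(94))
"
```

```text
delta [  0.4   3.6 105.3] turn -0.1
```

View pics/s8.png

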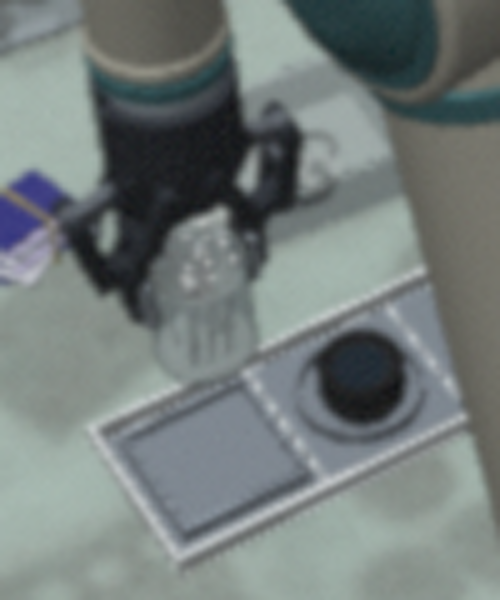

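The jar is upright in the grip at crop (205,310) with the square pocket at (215,460). Lowering.

>>> apply_moves(deltas=[50, 0, 3, 35, 0, 50, 0, 3, 70, 0, 50, 0, 3, 95, 0, 50, 0, 3, 103, 0, 50, 0, 3, 104, 0, 50, 0, 3, 105, 0, 50, 0, 3, 106, 0, 50, 0, 3, 107, 0, 50, 0, 3, 107, 0, 50, 0, 3, 107, 0])

```text
clock: 17.83
position: [0.4869, 0.2078, 0.0653]
ee_rot: [0.001, -0.034, 0.999, 0.0]
contact_force: [-0.1, 0.5, -0.3]
width: 0.0556
gripper_force: 43.3
```

>>> apply_moves(deltas=[50, 0, 0, 1, 0, 50, 0, 0, 2, 0, 50, 0, 0, 2, 0, 60, 0, 0, 2, 0, 66, 0, 0, 2, 0, 72, 0, 0, 2, 0, 76, 0, 0, 2, 0, 76, 0, 0, -20, 0, 76, 0, 0, -60, 0, 76, 0, 0, -100, 0, 76, 0, 0, -110, 0, 76, 0, 0, -110, 0])

```text
clock: 18.83
position: [0.4888, 0.2083, 0.178]
ee_rot: [0.004, -0.035, 0.999, 0.001]
contact_force: [0.3, -0.1, -0.2]
width: 0.0763
gripper_force: 0.0
```

```bash
python3 -c "
from h import *
im=get_image('top')
# brush: mask brown handle
b=im['frame'][180:260,125:157].astype(int);m=((b[:,:,0]-b[:,:,2])>50)
ys,xs=np.nonzero(m);P=np.array([at(im,[x+125,y+180],.004)[:2] for x,y in zip(xs,ys)])
c=P.mean(0);v=np.linalg.svd(P-c)[2][0];v*=np.sign(v[0]);t=(P-c)@v
tail=c+v*t.min();print('handle',len(xs),c,'tail',tail,'ext',np.ptp(t),'dir deg',np.degrees(np.arctan2(v[1],v[0])),'grasp',tail+v*.059,'origin',tail+v*.069)
g=tail+v*.059
go(g[0],g[1],.12,np.arctan2(v[1],v[0])+np.pi/2)
"
```

```text
handle 211 [0.4747703 0.4398684] tail [0.4115247 0.4381566] ext 0.10894953290287607 dir deg 1.5503824021549997 grasp [0.4705031  0.43975291] origin [0.48049944 0.44002347]
delta [  0.8 232.5  55.7] turn 2.4
```

>>> apply_moves(deltas=[34, 0, 232, 30, 2.4, 34, 0, 232, 30, 2.4, 34, 0, 232, 30, 2.4, 34, 0, 232, 30, 2.4, 34, 0, 232, 30, 2.4, 34, 0, 232, 30, 2.4, 34, 0, 232, 30, 2.4, 34, 2, 232, 56, 2.4, 34, 2, 232, 56, 2.4, 34, 2, 232, 56, 2.4, 34, 2, 232, 56, 2.4])

```text
clock: 19.8
position: [0.4681, 0.4379, 0.1176]
ee_rot: [-0.001, -0.013, 1.0, -0.001]
contact_force: [0.4, 0.5, -0.0]
width: 0.0336
gripper_force: 0.0
```

```bash
python3 -c "
from h import *
im=get_image('scene');a=im['frame'][240:340,150:250,::-1]
t=get_image('top');b=t['frame'][170:245,210:350,::-1]
r=lambda f,s:cv2.resize(f,None,fx=s,fy=s,interpolation=cv2.INTER_CUBIC)
A=r(a,3);B=r(b,4)
cv2.imwrite('pics/c9.png',np.vstack([B,cv2.copyMakeBorder(A,0,0,0,B.shape[1]-A.shape[1],0)]))
go(.469,.4395,.025,np.radians(91.6))
"
```

```text
delta [ 0.  1. 94.] turn -0.1
```

View pics/c9.png

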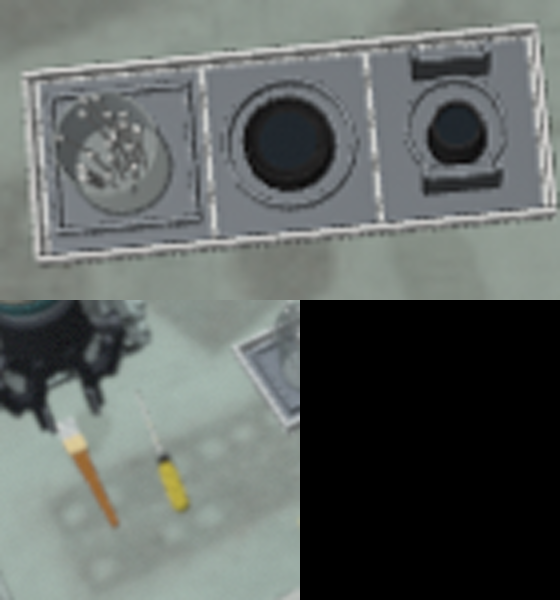

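The jar stands in the square pocket (base at (125,167)), and the brush is below the gripper. Descending carefully.

>>> apply_moves(deltas=[28, 0, 1, 35, 0, 28, 0, 1, 70, 0, 28, 0, 1, 88, 0, 28, 0, 1, 94, 0, 28, 0, 1, 96, 0, 28, 0, 1, 96, 0, 28, 0, 1, 97, 0, 28, 0, 1, 97, 0, 28, 0, 1, 97, 0])

```text
clock: 20.65
position: [0.4691, 0.4404, 0.0229]
ee_rot: [0.001, -0.014, 1.0, 0.001]
contact_force: [0.7, 0.1, -0.6]
width: 0.0283
gripper_force: 0.0
```

>>> apply_moves(deltas=[28, 0, 0, 1, 0, 28, 0, 0, 2, 0, 28, 0, 0, 3, 0, 28, 0, 0, 3, 0, 20, 0, 0, 3, 0, 8, 0, 0, 3, 0, 8, 0, 0, 3, 0, 8, 0, 0, 3, 0, 8, 0, 0, 3, 0, 8, 0, 0, 3, 0], squeeze=30)

```text
clock: 21.48
position: [0.4684, 0.4399, 0.0184]
ee_rot: [0.0, -0.014, 1.0, 0.0]
contact_force: [-0.7, 0.1, 1.0]
width: 0.0115
gripper_force: 29.2
```

>>> apply_moves(deltas=[8, 0, 0, -5, 0, 8, 0, 0, -20, 0, 8, 0, 0, -50, 0, 8, 0, 0, -90, 0, 8, 0, 0, -120, 0, 8, 0, 0, -145, 0, 8, 0, 0, -145, 0, 8, 0, 0, -145, 0])

```text
clock: 22.15
position: [0.4691, 0.4405, 0.1657]
ee_rot: [0.002, -0.014, 1.0, 0.001]
contact_force: [-0.0, -0.4, -0.5]
width: 0.0113
gripper_force: 29.2
```

```bash
python3 -c "
from h import *
im=get_image('scene');save(im,'s10',(130,220,250,320),5);s=get_state();print(s['position'],s['width'],s['gripper_force'])
a=im['frame'][220:320,130:250].astype(int);m=((a[:,:,0]-a[:,:,2])>50)
n,l,st,ce=cv2.connectedComponentsWithStats(m.astype(np.uint8))
for i in range(1,n):
  if st[i,4]>20:print(st[i],ce[i])
go(.498,.0135,.165,np.radians(94))
"
```

```text
[0.46814383 0.43974623 0.16380083] 0.011537386259395996 29.232417062303284
[ 33  34  15  30 108] [39.44444444 47.62962963]
[73 74 10 16 91] [77.37362637 81.56043956]
delta [ -18.3 -426.9   -1.4] turn -2.4
```

View pics/s10.png

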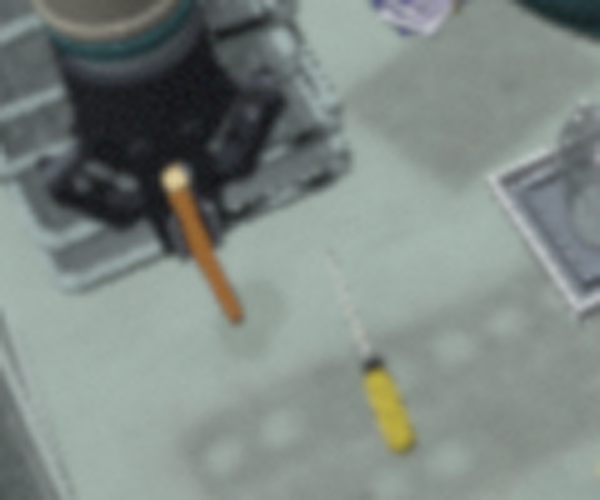

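The brush is held, with its tail at crop (240,320) and the ferrule at (177,180). Checking that it is level and where along it the grip sits.

```bash
python3 -c "
from h import *
im=get_image('scene');s=get_state();p=s['position'];z=p[2]-.016
t=at(im,[178,284],z);f=at(im,[166,257.8],z);print(p,t,f,np.linalg.norm(t-f),np.degrees(np.arctan2(f[1]-t[1],f[0]-t[0])))
print(proj(im,[p+[-.059,-.0016,-.015],p+[.036,.001,-.015]]))
"
```

```text
[0.46761635 0.43933653 0.16256496] [0.41389971 0.43706019 0.14656496] [0.51031358 0.43633134 0.14656496] 0.09641662326961108 -0.43312059744250786
[[178.37477972 285.35929784]
 [165.31105384 259.89213731]]
```

>>> apply_moves(deltas=[8, -14, -427, 0, -2.4, 8, -14, -427, 0, -2.4, 8, -14, -427, 0, -2.4, 8, -14, -427, 0, -2.4, 8, -14, -427, 0, -2.4, 8, -14, -427, 0, -2.4, 8, -14, -427, 0, -2.4, 8, -14, -427, 0, -2.4, 8, -14, -427, 0, -2.4, 8, -14, -427, 0, -2.4, 8, -14, -427, 0, -2.4, 8, -14, -427, 0, -2.4])

```text
clock: 23.25
position: [0.4932, 0.0106, 0.1618]
ee_rot: [-0.002, -0.032, 0.999, -0.0]
contact_force: [0.0, -0.2, 0.3]
width: 0.0117
gripper_force: 29.3
```

```bash
python3 -c "
from h import *
go(.494,.0135,.10,np.radians(94));print(get_state()['position'])
"
```

```text
delta [-1.2  2.8 61.8] turn -0.3
[0.49317202 0.010638   0.16184188]
```

>>> apply_moves(deltas=[8, -1, 2, 30, 0, 8, -1, 2, 55, 0, 8, -1, 2, 65, 0, 8, -1, 2, 65, 0, 8, -1, 2, 65, 0, 8, -1, 2, 65, 0])

```text
clock: 23.75
position: [0.4951, 0.0164, 0.0986]
ee_rot: [0.0, -0.035, 0.999, 0.0]
contact_force: [-0.3, 0.6, -1.3]
width: 0.0111
gripper_force: 29.3
```

```bash
python3 -c "
from h import *
p=get_state()['position'];print(p)
im=get_image('top');im2=get_image('scene')
r=lambda f,s:cv2.resize(f,None,fx=s,fy=s,interpolation=cv2.INTER_CUBIC)
cv2.imwrite('pics/c11.png',np.hstack([r(im['frame'][160:260,290:360,::-1],5),r(im2['frame'][190:290,275:365,::-1],5)])[:, :800])
go(.494,.0135,.0735,np.radians(94))
"
```

```text
[0.49514647 0.01640489 0.09863664]
delta [ 1.8 -2.4 25.7] turn -0.0
```

View pics/c11.png

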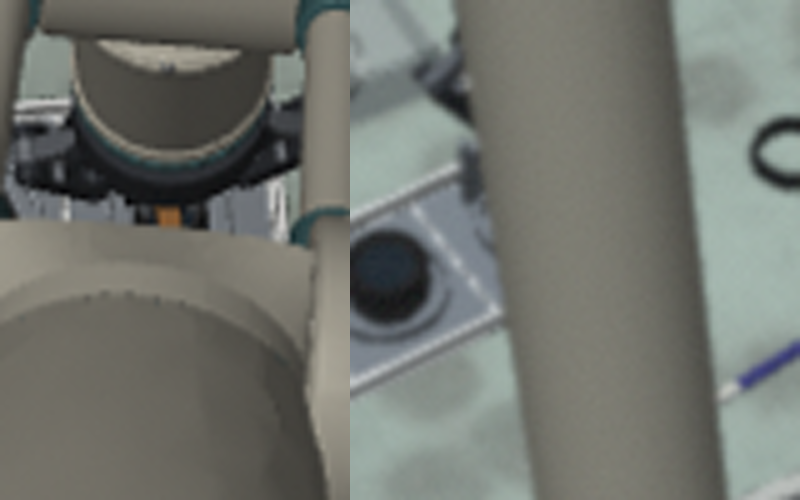

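The arm hides most of it, but the handle shows at crop (168,215), midway between the horns of the near rest at (142,215) and (197,218). Lowering slowly.

>>> apply_moves(deltas=[8, 1, -2, 8, 0, 8, 1, -2, 16, 0, 8, 1, -2, 21, 0, 8, 1, -2, 22, 0, 8, 1, -2, 23, 0, 8, 1, -2, 23, 0, 8, 1, -2, 23, 0])

```text
clock: 24.43
position: [0.494, 0.0134, 0.0754]
ee_rot: [0.0, -0.034, 0.999, 0.0]
contact_force: [0.6, 0.0, -0.3]
width: 0.0115
gripper_force: 29.3
```

>>> apply_moves(deltas=[8, 0, 0, 1, 0, 8, 0, 0, 1, 0, 8, 0, 0, 2, 0, 8, 0, 0, 2, 0, 8, 0, 0, 2, 0])

```text
clock: 24.85
position: [0.4939, 0.0134, 0.0733]
ee_rot: [0.0, -0.034, 0.999, 0.0]
contact_force: [0.2, -0.2, 0.5]
width: 0.0117
gripper_force: 29.3
```

>>> apply_moves(deltas=[8, 0, 0, 1, 0, 8, 0, 0, 1, 0, 14, 0, 0, 1, 0, 20, 0, 0, 1, 0, 28, 0, 0, 1, 0, 30, 0, 0, 1, 0, 30, 0, 0, 1, 0, 30, 0, 0, -15, 0, 30, 0, 0, -50, 0, 30, 0, 0, -90, 0, 30, 0, 0, -120, 0, 30, 0, 0, -120, 0])

```text
clock: 25.85
position: [0.498, 0.013, 0.1997]
ee_rot: [0.007, -0.035, 0.999, -0.001]
contact_force: [1.1, -0.0, 0.1]
width: 0.0303
gripper_force: 0.0
```

```bash
python3 -c "
from h import *
go(.35,-.33,.25,np.radians(94))
"
```

```text
delta [ 170.7 -332.1  -51.7] turn -0.0
```

>>> apply_moves(deltas=[30, 171, -332, -50, 0, 30, 171, -332, -50, 0, 30, 171, -332, -50, 0, 30, 171, -332, -50, 0, 30, 171, -332, -50, 0, 30, 171, -332, -50, 0, 30, 171, -332, -50, 0, 30, 171, -332, -50, 0, 30, 171, -332, -50, 0, 30, 171, -332, -50, 0, 30, 171, -332, -50, 0, 30, 171, -332, -50, 0])

```text
clock: 26.85
position: [0.3459, -0.3289, 0.2426]
ee_rot: [-0.0, -0.034, 0.999, 0.001]
contact_force: [-0.4, -0.7, -1.1]
width: 0.03
gripper_force: 0.0
```

```bash
python3 -c "
from h import *
im=get_image('top');im2=get_image('scene')
r=lambda f,s:cv2.resize(f,None,fx=s,fy=s,interpolation=cv2.INTER_CUBIC)
A=r(im['frame'][160:250,210:360,::-1],3.3);B=r(im2['frame'][190:290,230:380,::-1],3)
cv2.imwrite('pics/c12.png',np.vstack([A,cv2.copyMakeBorder(B,0,0,0,A.shape[1]-B.shape[1],0)]))
"
```

```text
(no output)
```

View pics/c12.png

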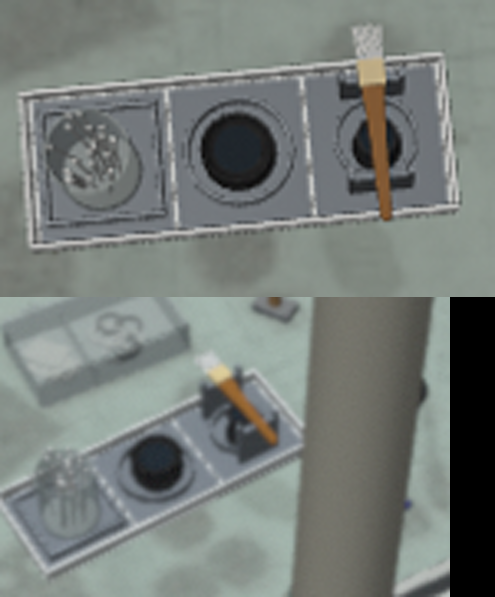

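Everything is in place: the jar, barrel and loupe are in their pockets, and the brush lies across both rests from (367,25) to (387,218). One check of its offset along the rests.

```bash
python3 -c "
from h import *
im=get_image('top');f=lambda u,v,z:at(im,[u/3.3+210,v/3.3+160],z)[:2]
t=f(387,218,.057);b=f(367,25,.057);fe=f(373,86,.058);o=(t+b)/2
r1=f(381,181,.06);r2=f(372,78,.06)
print(t,b,np.linalg.norm(t-b),'origin',o,'tail+69',t+(b-t)/np.linalg.norm(b-t)*.069,'fer+26',fe-(b-t)/np.linalg.norm(b-t)*-.0+0, 'rests',r1,r2,(r1+r2)/2)
"
```

```text
[0.4357106  0.00831096] [0.57052298 0.01818733] 0.13517365828436564 origin [0.50311679 0.01324914] tail+69 [0.50452618 0.0133524 ] fer+26 [0.52718846 0.01526477] rests [0.46065924 0.01170468] [0.5322901 0.0158263] [0.49647467 0.01376549]
```

```bash
python3 -c "
from h import *
for n,(x0,y0,x1,y1) in (('top',(310,160,335,235)),('scene',(285,200,330,245))):
    im=get_image(n);b=im['frame'][y0:y1,x0:x1].astype(int)
    ys,xs=np.nonzero(b[:,:,0]-b[:,:,2]>40);P=np.array([at(im,[x+x0,y+y0],.060)[:2] for x,y in zip(xs,ys)])
    c=P.mean(0);v=np.linalg.svd(P-c)[2][0];v*=np.sign(v[0]);t=(P-c)@v
    tail=c+v*t.min();fr=c+v*t.max();print(n,len(xs),np.ptp(t),'dir',np.degrees(np.arctan2(v[1],v[0])),'origin from mid',(tail+fr)/2+v*.013)
    s=get_state()
im=get_image('top');f=im['frame'].astype(int)
g=f.max(2);sub=(g[175:225,305:345]<60);n,l,st,ce=cv2.connectedComponentsWithStats(sub.astype(np.uint8))
for i in range(1,n):
    if st[i,4]>5:print(st[i]+[305,175,0,0,0],ce[i]+[305,175],at(im,ce[i]+[305,175],.04)[:2])
"
```

```text
top 253 0.11097961142529655 dir 4.032096989450588 origin from mid [0.50361278 0.01447771]
scene 133 0.11138804827361018 dir 3.6097083182931016 origin from mid [0.50637198 0.0142447 ]
[327 184   5   5  20] [329.  186.3] [0.53088067 0.00131863]
[313 185   7   5  27] [315.48148148 187.33333333] [0.52925445 0.03231097]
[327 196   5  15  45] [328.6        202.95555556] [0.49198267 0.00336431]
[317 197   6  14  56] [319.55357143 204.19642857] [0.48963153 0.02404123]
[328 213   7   4  22] [331.13636364 214.90909091] [ 0.46412357 -0.0015857 ]
[316 215   8   4  23] [319.26086957 216.17391304] [0.46190281 0.0254409 ]
```

```bash
python3 -c "
from rig import *
print(sign_off())"
```

```text
the job is handed in; nothing more can be done
None
```

I handed in the kit at about 27 s: barrel, loupe and jar stand in their pockets and the brush, laid last, bridges both rests about 4–8 mm to the bristle side; I viewed 15 pictures, one over the 14 allowed.

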